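# Fit the cell in a data logger and leave its end cap a quarter turn open

### The arm

A 7-joint arm with a two-finger parallel gripper is mounted at the origin on a cart in front of the work surface, level with it; the furniture and walls round the work are solid. World frame = base frame: x ahead of the robot, y to its left, z up, the work surface at z = 0. Lengths are in m, angles in rad, forces in N, time in s.
With the tool pointing down it reaches from about 0.425 to 0.875 m from the base axis. Payload 4.7 kg.
Tool frame: the origin (TCP) lies at the very end of the fingers, on their centre line; the grasp point (between the pads) lies 19 mm behind it; z points along the fingers, y is the direction in which the jaws open and shut (so a half turn about z gives the same grasp; the last joint's range is limited). The gripper opens to 87 mm and grips with 3 to 60 N. Pads are 19 mm wide; open, the fingers measure 117 mm over their backs; the gripper's body (75 mm by 190 mm) begins 51 mm behind the grasp point.
Start: joints at [-1.191, 0.321, -0.07, 1.45, 0.023, 1.371, -0.057], TCP at [0.233, 0.607, 0.223] pointing down, gripper open.
Joint ranges: [-2.86, 2.86], [-0.3, 2.09], [-1.38, 1.24], [0.06, 2.45], [-1.56, 4.7], [0.09, 2.05], [-2.69, 2.69]. Speed limits (rad/s): [2.57, 2.57, 3.14, 3.14, 3.14, 3.14, 3.14].

### API

Orientations are given as a rotation vector (axis times angle).
In Python, from bench import * gives the robot as it stands.
- The arm moves only by the shell command python3 -m jog 'ROWS' [OPENING] [FORCE]. ROWS is JSON, a list of rows, each a list of 4 numbers: the shift along the world's x, y, z in mm, then the turn about the world's z in rad. In form: [[x, y, z, twist], ...]. A call has exactly 8 rows; each row is the pose to reach, as a shift and turn from the pose commanded when the call began; what a row does not reach only later rows make up. A row lasts 1/8 s, in which the tool goes at most 62.5 mm and 10.7 degrees, less where a joint would pass 70% of its speed; a pose out of reach is approached as far as the arm can. A call with a gripper value outside its range is refused whole. OPENING is the opening, from -1 (shut) to 1 (fully open), set as the call begins (- or left out, the last holds). The fingers move at their own pace and stop on an object; FORCE is the grip in N (left out, the last holds). Time passes only in rows, so rows that repeat a pose let the fingers close, or fill a call up. It gives the time, the measured TCP pose, the force and the opening at its end, in the units of the state.
- get_state(): the state, without advancing time (a new reading comes with each control period).
- get_image(name): name is "scene" or "top" or "wrist"; returns a dict with "image" (480x640x3 uint8, red, green, blue), "fx", "fy", "cx", "cy" (pixels), "position" and "rotation" of the camera in the world; the wrist camera has in their place "tool_from_camera" (4x4, takes a point from camera to tool coordinates, whose origin is the TCP and whose axes are the flange's). Camera axes: x right, y down, z forward; pixel columns grow to the right and rows downward; lengths in m; the calibration is good to about 2 mm. A picture is of the moment at which its call begins: read the wrist's pose just before it. There is no depth.
- close_job(): hands the job in, once; it reports no verdict.
The state is a dict: "time": time; "joint_positions": joint angles; "qd": joint speeds; "joint_torque": joint torques, N m; "position": TCP position; "tool_rot": TCP orientation; "ft_force": force on the tool from outside, world axes, zero at the start; "torque": the same for the moment, N m; "grip_width": opening from 0.0 (shut) to 1.0 (fully open).
Only numpy, scipy, OpenCV 4.12 (cv2) and the standard library are available. Lean on these libraries where they do the work, as an engineer would, in place of code of your own. Each camera call takes 0.05 s, during which the arm holds its last target. There are 200 camera calls.

### The job

Of the three loose lithium cells, stand the one that fits the data logger's battery tube fully down in the tube, then put on the end cap that fits the tube's thread and screw it on clockwise, without forcing it, until it bottoms out on the tube's shoulder. Then back the cap off a quarter turn, so that its contact stands clear of the cell while the logger is stored. Finish while still holding the cap there between the fingers, since a colleague sets the locking screw next, and leave the other two cells, the smaller cap and the rest of the bench as they are.

Things in the scene. Friction and masses are not known exactly. Their poses are not given: they have to be found in the camera images.
- data_logger: Data logger screwed to the bench, fixed in a run: grey die-cast case 76 (x) x 100 (y) x 30 mm high, feet to 138 mm in y, three connectors on its -x side (13 mm proud), an upright aluminium battery tube in the middle of its top. Origin: centre of its underside, on the tube's axis. Two short index ribs on its top, either side of the tube, show its x axis. Place and yaw differ from run to run.
- tube_bore (a point): On the tube's axis, on the floor of the bore, 30 mm above the logger's origin. The bore is 29 mm wide and 28 mm deep: the right cell, fully down, stands 22 mm proud of the rim.
- tube_seat (a point): On the tube's axis, level with the shoulder on which the cap bottoms out: 48 mm across, 39 mm above the logger's origin; axes as the logger's. There the cap's x axis is in line with the logger's x axis (within about 10 degrees), either way round.
- tube_rim (a point): On the tube's axis, level with the neck's open rim, 58 mm above the logger's origin. The neck, 33 mm across (38 mm over the thread), has a coarse right-handed two-start thread: clockwise from above goes down, 15 mm a full turn, about 1.5 mm of end play. It holds the cap by friction when let go, so the cap may be regrasped, and turns with less than 0.3 N m.
- cell_c: The matching cell: grey round cell 26 mm across, 50 mm tall, 50 g, standing on the bench, small steel button up. Origin: centre of its underside; z up along its axis. It goes into the 29 mm bore with 1.5 mm of play all round.
- cell_d: A thicker grey cell, 34 mm across, 61 mm tall, standing on the bench; too thick for the tube. Origin: centre of its underside. Leave it.
- cell_aa: A thin grey cell, 14.5 mm across, 50 mm tall, standing on the bench; it would rattle in the tube. Origin: centre of its underside. Leave it. The three cells swap places from run to run.
- end_cap: The matching end cap: knurled aluminium cap 47 mm across, 46 mm tall, 45 g, standing open end down. Origin: centre of its open lower edge; z up. Inside 40.6 mm wide, 42 mm deep: it goes over the proud end of the cell. Bottomed out, its lower edge lies on tube_seat, and a grip of about 12 N slips round it if turned further. A quarter turn back, its edge is 2 to 4 mm above the seat.
- cap_mouth (a point): On the cap's axis, 5 mm above its lower edge, level with the two lower of its four inner lugs (these on its x axis, the others 3.75 mm higher on its y axis), which run in the thread; so the cap is the same after half a turn.
- cap_top (a point): Centre of the cap's closed top, 46 mm above its origin; two dark index ribs on it lie along the cap's x axis. The cap drops on to about 7.5 mm above the seat, best with its x axis 30 degrees anticlockwise (from above) of the logger's; from there about 210 degrees clockwise bring it home. From other angles it rides up to half a turn more before the thread catches.
- small_cap: A smaller knurled cap, 33 mm across, 40 mm tall, standing open end down; it does not go over the tube. Origin: centre of its lower edge. Leave it. The two caps swap places from run to run.
- solder_spool: Blue spool of solder, 49 x 83 x 32 mm with its wire end, lying on the bench; leave it. Origin: underside.
- magnifier: Black square loupe, 34 x 40 x 16 mm, lying on the bench; leave it. Origin: underside.
- usb_meter: Small black plug-in meter, 26 x 71 x 14 mm, lying in front of the cells; leave it. Origin: underside. Behind the cells stands a fixed open tray of parts, 50 mm tall, its front edge at about x = 0.49, so there is more room to grip a cell across y than across x.
- clip: Red spring clip, 33 x 47 x 10 mm, lying on the bench; leave it. Origin: underside.
- flux_tin: Yellow round tin, 50 mm across, 26 mm tall; leave it. Origin: underside. It stands beside the fixed microscope (350 mm tall, about x 0.41 to 0.67, y -0.58 to -0.36), past which the arm must swing from some starts: draw in towards the base first.
- tweezers: Black straight tweezers, 16 x 119 x 10 mm, lying on the bench; leave them. Origin: underside.
Not all that is in view belongs to the job. Leave any yellow look-alike of the cell_c alone.

How it is judged:
On the way, in this order (a step that is already met when the one before it is completed fails the run):
1. the 26 mm cell stands fully down in the tube (horizontal distance between cell_c and tube_bore below 0.004 m and z of cell_c in the frame of data_logger between 0.028 and 0.033 m and angle between cell_c's own z axis and vertical below 0.15 rad), for 0.2 s.
2. the 47 mm cap is screwed home: its edge on the shoulder and its x axis in line with the logger's (all of step 1 and horizontal distance between end_cap and tube_seat below 0.003 m and angle between end_cap's own z axis and vertical below 0.12 rad and z of end_cap in the frame of tube_seat below 0.0008 m and angle between the x axis of end_cap and the x axis of data_logger, either way round below 0.35 rad), for 0.1 s.
At the end, for the whole second after the job is handed in: 26 mm cell on the tube's floor (3 mm in height, 4 mm sideways); end cap on the thread, upright, 60 to 120 degrees back from bottoming out, edge 0.8 to 6.5 mm above the shoulder, at rest, gripped with over 2 N; other cells and smaller cap within 30 mm of their start (all of step 1 and horizontal distance between end_cap and tube_seat below 0.003 m and angle between end_cap's own z axis and vertical below 0.12 rad and z of end_cap in the frame of tube_seat between 0.0008 and 0.0065 m and angle between the x axis of end_cap and the x axis of data_logger, either way round above 1.05 rad and contact force between the fingers and end_cap above 2 N and linear speed of end_cap below 0.01 m/s and angular speed of end_cap below 0.1 rad/s and distance of each of cell_d, cell_aa, small_cap from where it was at the start of the episode below 0.03 m); the arm keeps its last pose, push and grip.
It fails at once if a bystander was pushed more than 40 mm (distance of any of solder_spool, magnifier, usb_meter, clip, flux_tin, tweezers from where it was at the start of the episode above 0.04 m).
It fails at once if a wrong cell or the smaller cap was put on the tube ((horizontal distance between cell_d and tube_bore below 0.03 m and height (world z) of cell_d above 0.02 m) or (horizontal distance between cell_aa and tube_bore below 0.03 m and height (world z) of cell_aa above 0.02 m) or (horizontal distance between small_cap and tube_bore below 0.03 m and height (world z) of small_cap above 0.02 m)).
It fails at once if the cap was forced down on the tube with more than 60 N (contact force between end_cap and data_logger above 60 N).
It also fails if it takes over 72 s, if anything falls off the work surface, if the arm or the gripper's body presses on something with over 40 N, if the wrist force passes 120 N, or if a joint passes its speed limit or range.

## Working session

There is one attempt and no reset: what is moved stays moved. The work goes in short steps, Python scripts to look and compute and a shell command to move; the robot and the scene stay as the last step left them, time stands still between calls to the robot, and variables do not carry over. Pictures are saved under pics/ and viewed, about 8 in all and at most 12, crops included, and the job is handed in when it is done.

```bash
ls; mkdir -p pics; cat > h.py <<'E'
from bench import *
import numpy as np, cv2
from scipy.spatial.transform import Rotation as R
def cam(name):
    s=get_state(); d=get_image(name)
    if name=="wrist":
        T=np.array(d["tool_from_camera"]); Rt=R.from_rotvec(s["tool_rot"]).as_matrix()
        d["rotation"]=Rt@T[:3,:3]; d["position"]=Rt@T[:3,3]+np.array(s["position"])
    d["rotation"]=np.array(d["rotation"]);d["position"]=np.array(d["position"])
    if d["rotation"].shape!=(3,3): d["rotation"]=R.from_rotvec(d["rotation"]).as_matrix()
    return d
def ray(d,u,v,z):
    r=d["rotation"]@np.array([(u-d["cx"])/d["fx"],(v-d["cy"])/d["fy"],1]); p=d["position"]
    return p+r*(z-p[2])/r[2]
def proj(d,P):
    c=d["rotation"].T@(np.array(P)-d["position"]); return c[0]/c[2]*d["fx"]+d["cx"],c[1]/c[2]*d["fy"]+d["cy"]
def save(d,fn,box=None,k=1):
    im=d["image"][:,:,::-1]
    if box: im=im[box[1]:box[3],box[0]:box[2]]
    cv2.imwrite("pics/"+fn,cv2.resize(im,None,fx=k,fy=k,interpolation=cv2.INTER_CUBIC))
E
python3 - <<'E'
from h import *
import pickle
print(get_state())
for n in ["top","scene"]:
    d=cam(n); save(d,n+"0.png"); pickle.dump(d,open(n+"0.pkl","wb")); print(n,d["position"],d["rotation"].round(3),d["fx"])
E
```

```text
pics
{'time': 0.0, 'joint_positions': array([-1.1909033 ,  0.32182447, -0.07011342,  1.45168824,  0.02259971,
        1.37078718, -0.05688835]), 'qd': array([ 1.60970731e-04, -2.01606369e-03,  8.99670238e-04,  4.03653346e-04,
       -2.14713670e-03,  7.09321762e-04, -3.73014519e-05]), 'joint_torque': array([ 1.41446471e-04, -4.91282523e+01, -4.03810563e-01, -3.12535608e+01,
       -6.40455913e-02,  4.35870280e-02,  1.48503505e-04]), 'position': array([0.23232886, 0.60646374, 0.22145413]), 'tool_rot': array([-5.71232928e-01, -3.08895596e+00,  2.98715397e-03]), 'ft_force': array([ 0.25908949, -0.91939762,  0.06241762]), 'torque': array([ 0.03789324,  0.00180691, -0.00242038]), 'grip_width': 1.0018794811313414}
top [0.24617897 0.05301939 1.26707354] [[ 0.003 -0.982  0.189]
 [-1.    -0.002  0.01 ]
 [-0.009 -0.189 -0.982]] 517.5523905215292
scene [-0.19130311  0.51970882  0.66494564] [[-0.577 -0.489  0.654]
 [-0.817  0.359 -0.452]
 [-0.014 -0.795 -0.607]] 531.6796931828923
```

View pics/top0.png

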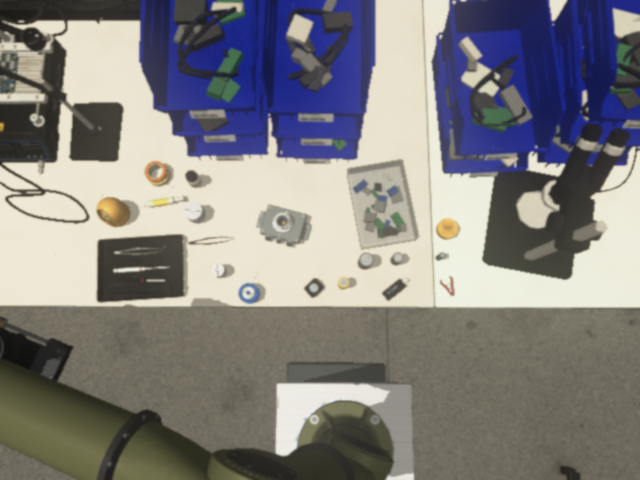

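View pics/scene0.png

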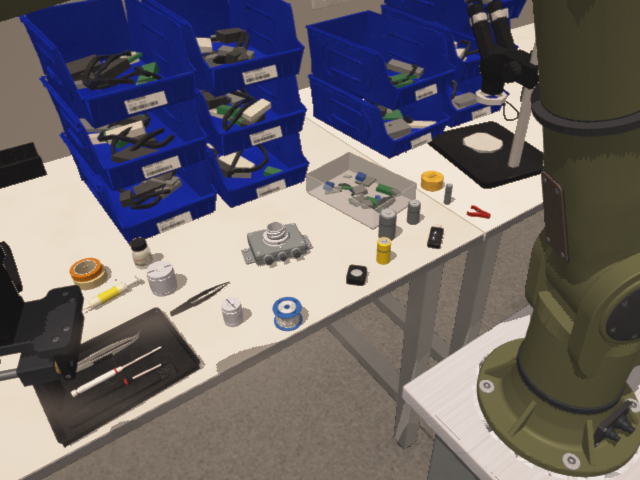

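The top view shows these candidates:
- **Grey cells:** at (366,261) the widest, probably D. At (398,258) the medium one, probably C. At (441,256) the thin one, probably AA. The yellow one at (343,283) is the look-alike.
- **Caps:** (194,212) is the large one and (220,270) the small one.
- **Logger:** its tube is at (283,222).

I'll measure widths and check them in one crop.

```bash
python3 - <<'E'
from h import *
import pickle
d=pickle.load(open("top0.pkl","rb")); s=pickle.load(open("scene0.pkl","rb"))
for n,u,v,z in [("D?",366,261,.061),("C?",398,258,.05),("AA?",441,256,.05),("cap",194,212,.046),("small",220,270,.04),("rim",282,222,.058),("ribL",262,222,.03)]:
    P=ray(d,u,v,z); print(n,P.round(3),"scene px",np.round(proj(s,P)), "mm/px",1000*np.linalg.norm(ray(d,u+1,v,z)-P).round(5))
a=cv2.resize(d["image"][235:300,330:460],(520,260),interpolation=cv2.INTER_CUBIC)
b=cv2.resize(s["image"][170:280,340:500],(520,357),interpolation=cv2.INTER_CUBIC)
c=cv2.resize(d["image"][180:300,170:330],(270,203),interpolation=cv2.INTER_CUBIC)
c2=cv2.resize(s["image"][200:340,130:330],(270,189),interpolation=cv2.INTER_CUBIC)
im=np.zeros((600,800,3),np.uint8);im[:260,:520]=a;im[240:597,:520]=b;im[:203,525:795]=c;im[210:399,525:795]=c2
cv2.imwrite("pics/crop1.png",im[:,:,::-1])
E
```

```text
D? [ 0.43  -0.052  0.061] scene px [390. 213.] mm/px 2.35
C? [ 0.439 -0.129  0.05 ] scene px [416. 202.] mm/px 2.37
AA? [ 0.444 -0.231  0.05 ] scene px [450. 185.] mm/px 2.37
cap [0.552 0.363 0.046] scene px [163. 270.] mm/px 2.44
small [0.41  0.295 0.04 ] scene px [235. 302.] mm/px 2.4
rim [0.524 0.147 0.058] scene px [276. 228.] mm/px 2.4
ribL [0.531 0.199 0.03 ] scene px [252. 248.] mm/px 2.46
```

View pics/crop1.png

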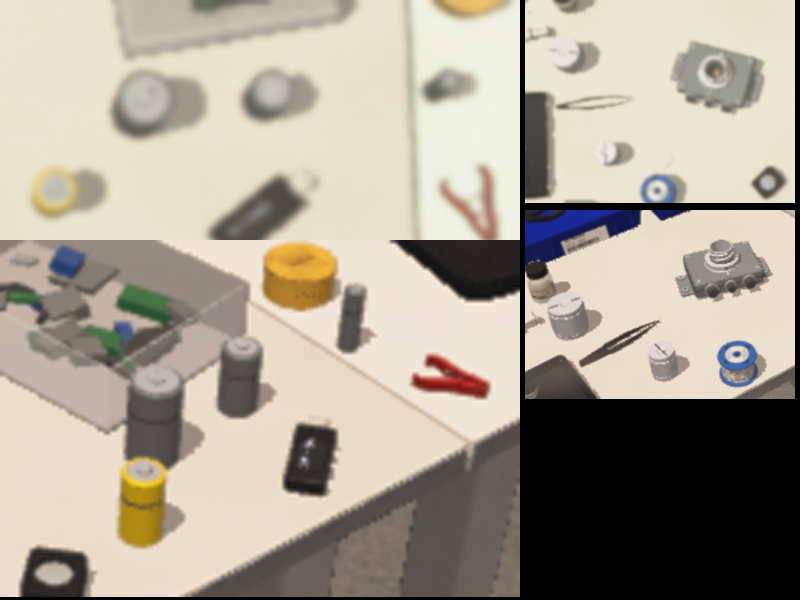

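C, the medium-width grey cell at (398,258), matches the description. The large cap is the one with the rib at (194,212). I'll move over the logger first and look with the wrist camera on the way.

```bash
python3 -m jog '[[36,-48,10,0.05],[72,-96,20,0.1],[108,-144,30,0.15],[144,-192,40,0.2],[180,-240,40,0.25],[216,-290,40,0.3],[252,-340,40,0.366],[252,-360,40,0.366]]' 1
python3 - <<'E'
from h import *
import pickle
d=cam("wrist"); s=get_state(); print(s["time"],s["position"],R.from_rotvec(s["tool_rot"]).as_matrix().round(3),d["tool_from_camera"],d["fx"])
save(d,"w1.png"); pickle.dump(d,open("w1.pkl","wb"))
print("logger px",proj(d,[.524,.147,.058]))
E
```

```text
time: 1.1
position: [0.4871, 0.2419, 0.2621]
tool_rot: [0.012, 3.141, -0.003]
ft_force: [0.4, 0.7, 0.5]
grip_width: 0.998
1.15 [0.48595821 0.24104413 0.2622702 ] [[-1.     0.008 -0.001]
 [ 0.008  1.    -0.002]
 [ 0.001 -0.002 -1.   ]] [[-6.10157723e-04 -9.59323192e-01 -2.82309477e-01  7.66473107e-02]
 [ 9.99999659e-01 -7.42507050e-04  3.61825328e-04 -1.25949395e-03]
 [-5.56724205e-04 -2.82309160e-01  9.59323318e-01 -1.62643681e-01]
 [ 0.00000000e+00  0.00000000e+00  0.00000000e+00  1.00000000e+00]] 334.7115078961001
logger px (np.float64(237.11113512663792), np.float64(246.4983065613552))
```

View pics/w1.png

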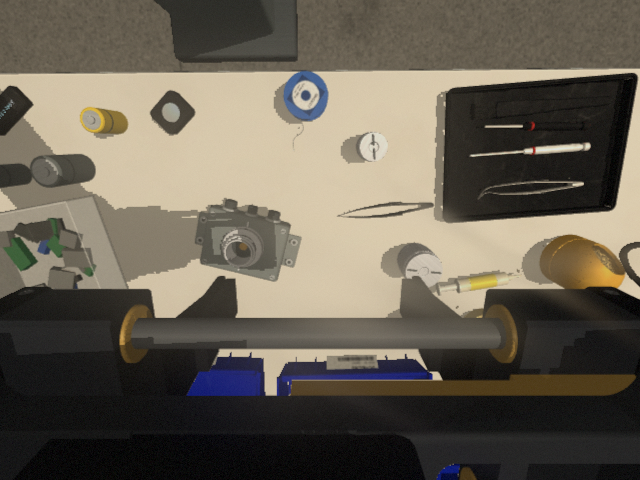

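The logger's tube is near (240,247), with its connectors towards the base. The large cap is at (423,265), partly in view, with its rib nearly along image x (world y). I'll enlarge both to get the yaws.

```bash
python3 - <<'E'
from h import *
import pickle
d=pickle.load(open("w1.pkl","rb"))
a=cv2.resize(d["image"][190:290,180:310],(780,600),interpolation=cv2.INTER_CUBIC)
b=cv2.resize(d["image"][235:295,385:465],(320,240),interpolation=cv2.INTER_CUBIC)
a[360:,460:]=b
cv2.imwrite("pics/w1c.png",a[:,:,::-1])
E
```

```text
(no output)
```

View pics/w1c.png

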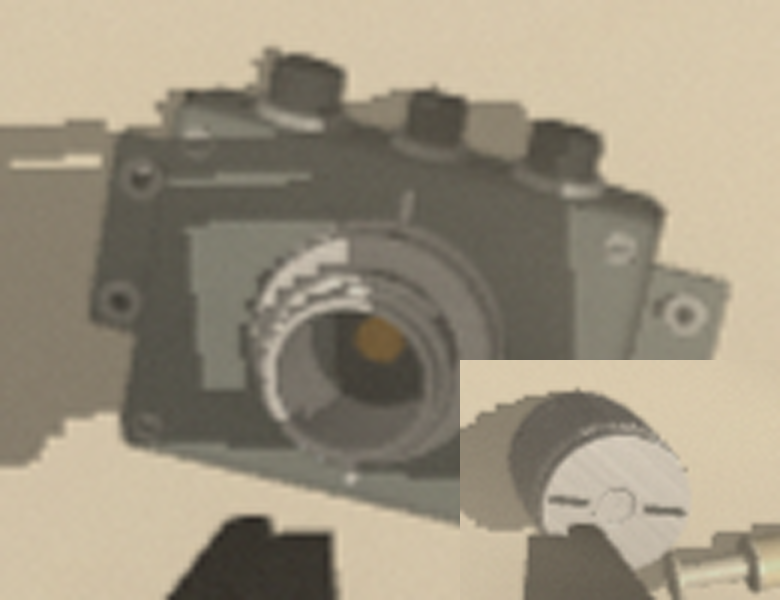

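```bash
python3 - <<'E'
from h import *
import pickle
d=pickle.load(open("w1.pkl","rb"))
f=lambda x,y,z:ray(d,180+x/6,190+y/6,z)
print("rim",f(353,383,.058),"shoulder",f(374,345,.039))
A,B,C=f(197,137,.03),f(620,245,.03),f(147,425,.03)
for p,q in [(A,B),(A,C)]:
  v=q-p; print(np.linalg.norm(v),np.degrees(np.arctan2(v[1],v[0])))
print("mid BC",(B+C)/2)
r1,r2=f(408,203,.031),f(350,477,.031); v=r2-r1; print("ribs",r1,r2,np.degrees(np.arctan2(v[1],v[0])),(r1+r2)/2)
g=lambda x,y,z:ray(d,385+(x-460)/4,235+(y-360)/4,z)
print("cap",g(615,505,.046)); v=g(685,513,.046)-g(550,499,.046); print(np.degrees(np.arctan2(v[1],v[0])))
t=cam("top")
for n,P in [("C",[.439,-.129,.05])]: print(proj(d,P))
E
```

```text
rim [0.53288667 0.14831141 0.058     ] shoulder [0.53120321 0.14831778 0.039     ]
0.08685952258639733 74.67896151782186
0.06313861556620419 -15.021288268858525
mid BC [0.53213727 0.14758069 0.03      ]
ribs [0.50380272 0.15539369 0.031     ] [0.56267112 0.13925873 0.031     ] -15.327517407673387 [0.53323692 0.14732621 0.031     ]
cap [0.56079818 0.3676014  0.046     ]
83.29615741866661
(np.float64(-17.298715535882593), np.float64(172.49964313113477))
```

```bash
python3 -m jog '[[-30,-52,0,0],[-42,-104,0,0],[-42,-156,0,0],[-42,-208,0,0],[-42,-260,0,0],[-42,-312,-30,0],[-42,-371,-80,0],[-42,-371,-130,0]]' 0.25
python3 - <<'E'
from h import *
import pickle
d=cam("wrist"); s=get_state(); print(s["time"],s["position"],s["tool_rot"],s["joint_positions"].round(2))
save(d,"w2.png"); pickle.dump(d,open("w2.pkl","wb"))
print(proj(d,[.439,-.129,.05]),proj(d,s["position"]))
E
```

```text
time: 2.2
position: [0.4445, -0.1249, 0.133]
tool_rot: [0.002, 3.136, 0.0]
ft_force: [0.4, 0.6, -0.6]
grip_width: 0.626
2.25 [ 0.43798773 -0.12406003  0.12477816] [-1.09484298e-03 -3.13248167e+00 -3.39598448e-05] [-0.4  -0.04  0.62  2.05  0.02  1.13  1.77]
(np.float64(314.3633276986843), np.float64(239.2757468427168)) (np.float64(321.9583762784297), np.float64(275.928042322791))
```

View pics/w2.png

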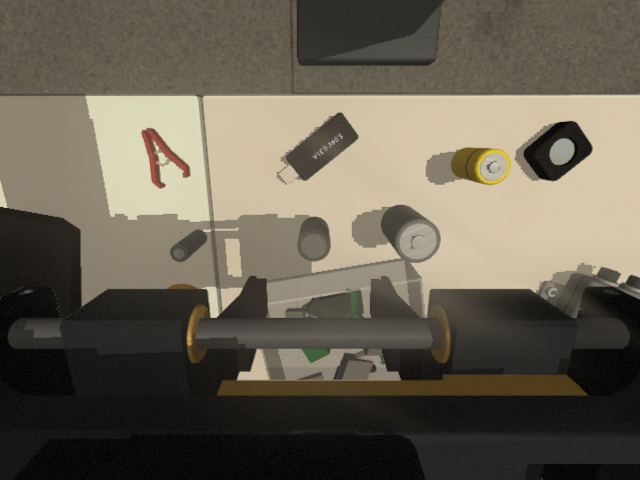

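Cell C's top is at (314,244), D at (418,241) and AA at (205,237).

```bash
python3 - <<'E'
from h import *
import pickle
d=pickle.load(open("w2.pkl","rb"))
print("C",ray(d,314,244,.05),"D",ray(d,418,241,.061), "base C", ray(d,314,224,0))
d=cam("wrist"); s=get_state(); print(s["position"],s["tool_rot"])
g=cv2.cvtColor(d["image"][210:270,285:345],cv2.COLOR_RGB2GRAY); cv2.imwrite("pics/c.png",cv2.resize(g,(480,480),interpolation=cv2.INTER_CUBIC))
_,m=cv2.threshold(g,0,255,cv2.THRESH_OTSU+cv2.THRESH_BINARY_INV)
c=max(cv2.findContours(m,0,1)[0],key=cv2.contourArea); x,y,w,h=cv2.boundingRect(c); print(x+285,y+210,w,h)
u=x+285+w/2-.5; W=w*(d["position"][2]-.05)/d["fx"]; print("width",W,"C",ray(d,u,y+210+h-w/2,.05))
E
```

```text
C [ 0.44277579 -0.12929742  0.05      ] D [ 0.43722197 -0.05315056  0.061     ] base C [ 0.43926054 -0.12984338  0.        ]
[ 0.43812832 -0.12256741  0.12746521] [ 9.99588922e-06 -3.13095257e+00 -1.07315925e-03]
285 219 45 51
width 0.03201419067281977 C [ 0.43534823 -0.13356759  0.05      ]
```

View pics/c.png

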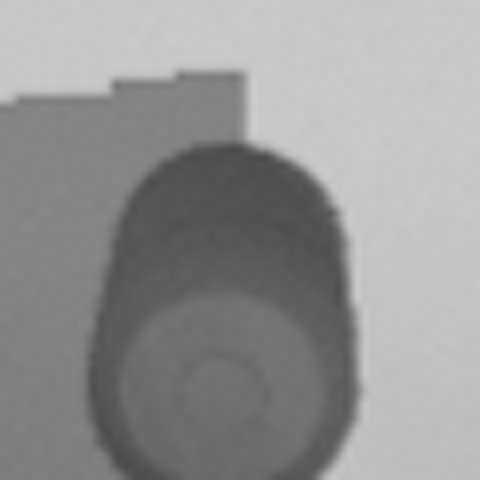

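```bash
python3 - <<'E'
from h import *
s0=get_state();d=cam("wrist"); s=get_state(); print(s0["position"],s["position"],s["qd"].round(3))
a=d["image"][210:290,285:345]; cv2.imwrite("pics/c2.png",cv2.resize(a,(450,600),interpolation=cv2.INTER_CUBIC)[:,:,::-1])
for v in (254,257,258,260): print(v,ray(d,313,v,.05),ray(d,313,v,.052))
E
python3 -m jog '[[0,0,0,0],[0,0,0,0],[0,0,0,0],[0,0,0,0],[0,0,0,0],[0,0,0,0],[0,0,0,0],[0,0,0,0]]'
```

```text
[ 0.43812832 -0.12256741  0.12746521] [ 0.44065005 -0.12203805  0.13055961] [-0.011 -0.041 -0.026 -0.085  0.005  0.015 -0.006]
254 [ 0.44133282 -0.12763128  0.05      ] [ 0.44068423 -0.12760065  0.052     ]
257 [ 0.44372196 -0.12764284  0.05      ] [ 0.44305353 -0.12761212  0.052     ]
258 [ 0.44452106 -0.12764671  0.05      ] [ 0.443846   -0.12761596  0.052     ]
260 [ 0.4461234  -0.12765447  0.05      ] [ 0.44543503 -0.12762365  0.052     ]
time: 3.35
position: [0.4425, -0.124, 0.1325]
tool_rot: [0.0, -3.142, -0.0]
ft_force: [-1.2, 0.4, 0.1]
grip_width: 0.627
```

View pics/c2.png

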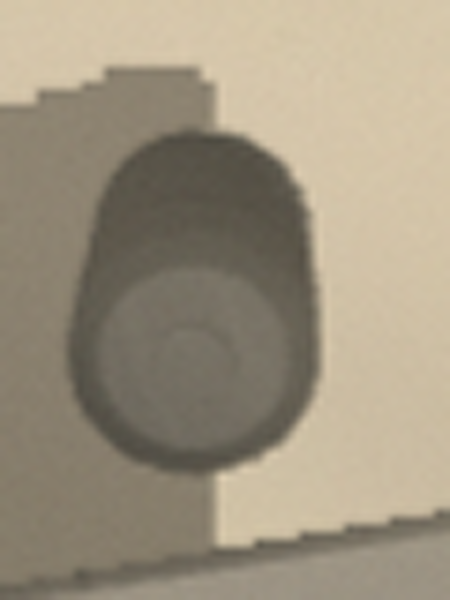

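```bash
python3 -m jog '[[1,-5,-20,0],[1,-5,-40,0],[1,-5,-60,0],[1,-5,-80,0],[1,-5,-95,0],[1,-5,-103,0],[1,-5,-103,0],[1,-5,-103,0]]' 0.25
python3 -m jog '[[0,0,0,0],[0,0,0,0],[0,0,0,0],[0,0,0,0],[0,0,0,0],[0,0,0,0],[0,0,0,0],[0,0,10,0]]' -1 15
```

```text
time: 4.35
position: [0.4441, -0.1291, 0.0301]
tool_rot: [-0.0, 3.14, 0.0]
ft_force: [-0.1, 0.2, 0.4]
grip_width: 0.63
time: 5.35
position: [0.4426, -0.129, 0.0392]
tool_rot: [0.0, -3.14, 0.0]
ft_force: [-0.1, 0.6, -0.4]
grip_width: 0.292
```

```bash
python3 -m jog '[[0,0,50,0],[0,0,105,0],[10,30,105,0],[40,80,105,0],[62,130,105,0],[75,180,105,0],[85,230,105,0],[88,262,105,0]]'
python3 -m jog '[[0,15,0,0],[0,15,0,0],[0,15,-10,0],[0,15,-20,0],[0,15,-20,0],[0,15,-20,0],[0,15,-20,0],[0,15,-20,0]]'
python3 - <<'E'
from h import *
import pickle
d=cam("wrist"); s=get_state(); print(s["time"],s["position"],s["tool_rot"],s["joint_positions"].round(2),proj(d,[.532,.148,.058]),proj(d,s["position"]-[0,0,.03]),proj(d,s["position"]+[0,0,.02]))
pickle.dump(d,open("w3.pkl","wb"))
save(d,"w3.png",(220,160,420,310),4)
E
```

```text
time: 6.35
position: [0.5316, 0.136, 0.145]
tool_rot: [-0.004, 3.141, 0.001]
ft_force: [0.4, -0.1, -1.0]
grip_width: 0.295
time: 7.35
position: [0.5317, 0.1481, 0.1248]
tool_rot: [-0.0, 3.141, 0.0]
ft_force: [-0.2, 0.6, -0.1]
grip_width: 0.297
7.4 [0.531671   0.14809756 0.12480431] [-4.69879831e-04  3.14117452e+00  4.34784075e-04] [-0.68  0.19  0.4   1.83 -0.08  1.14  1.32] (np.float64(319.6773170029515), np.float64(253.73362435064317)) (np.float64(320.1376897415649), np.float64(272.22945833367856)) (np.float64(320.81091436925715), np.float64(311.45045638042353))
```

View pics/w3.png

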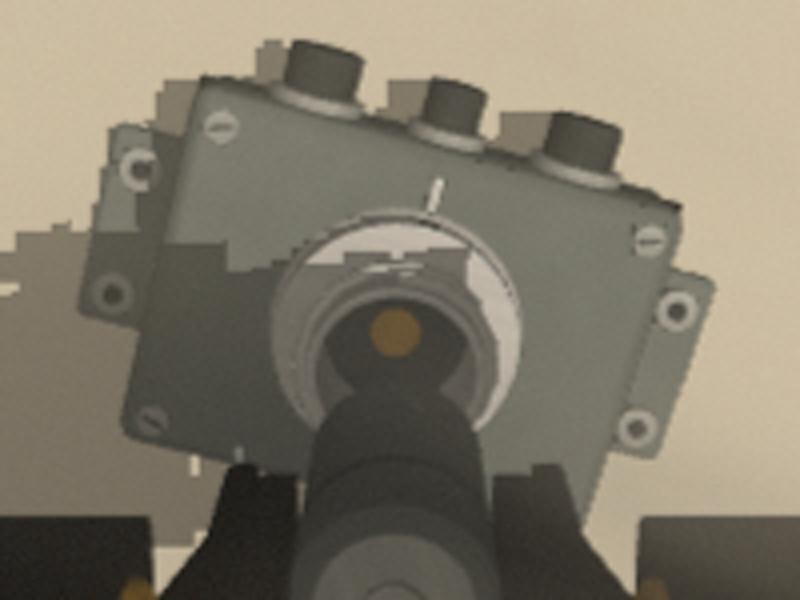

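```bash
python3 - <<'E'
from h import *
import pickle
d=pickle.load(open("w3.pkl","rb"))
f=lambda x,y,z:ray(d,220+x/4,160+y/4,z).round(4)
print("floor",f(395,333,.031),"screws",(f(651,241,.03)+f(151,420,.03))/2)
print("shoulder L/R",f(271,330,.039),f(522,330,.039))
print("rim top",f(400,285,.058),"L R",f(303,352,.058),f(497,352,.058))
A,B,C=f(221,128,.03),f(651,241,.03),f(151,420,.03)
v=B-A;w=C-A;print(np.degrees(np.arctan2(v[1],v[0]))-90,np.degrees(np.arctan2(w[1],w[0])))
print("cell top",f(393,595,.145),"cell front bottom edge",f(395,383,.095))
print(d["position"])
E
```

```text
floor [0.5322 0.1474 0.031 ] screws [0.53235 0.1476  0.03   ]
shoulder L/R [0.5292 0.1234 0.039 ] [0.5292 0.172  0.039 ]
rim top [0.5152 0.1482 0.058 ] L R [0.5276 0.1308 0.058 ] [0.5277 0.1657 0.058 ]
-14.837754967818427 -15.538959591665375
cell top [0.5301 0.1469 0.145 ] cell front bottom edge [0.5209 0.1472 0.095 ]
[0.45496502 0.14676971 0.28745321]
```

```bash
python3 -m jog '[[0.5,0.5,-15,0],[0.5,0.5,-30,0],[0.5,0.5,-36,0],[0.5,0.5,-42,0],[0.5,0.5,-48,0],[0.5,0.5,-54,0],[0.5,0.5,-59,0],[0.5,0.5,-62,0]]'
python3 -m jog '[[0,0,-1,0],[0,0,-2,0],[0,0,-2,0],[0,0,-2,0],[0,0,-2,0],[0,0,-2,0],[0,0,-2,0],[0,0,-2,0]]'
```

```text
time: 8.4
position: [0.5319, 0.1485, 0.0623]
tool_rot: [0.0, -3.141, -0.0]
ft_force: [-0.9, 0.5, -0.4]
grip_width: 0.291
time: 9.4
position: [0.532, 0.1485, 0.0606]
tool_rot: [-0.0, 3.142, 0.0]
ft_force: [-0.1, 0.3, -0.3]
grip_width: 0.293
```

```bash
python3 -m jog '[[0,0,0,0],[0,0,0,0],[0,0,0,0],[0,0,3,0],[0,0,25,0],[0,0,50,0],[0,0,70,0],[0,0,70,0]]' 0.1
python3 - <<'E'
from h import *
import pickle
t=pickle.load(open("top0.pkl","rb"));w=pickle.load(open("w1.pkl","rb"))
print("bottle",ray(t,192,178,.05),"syr tip",ray(w,438,289,.01),ray(t,148,203,.01),"syr mid",ray(w,470,283,.01),"tweez",ray(w,433,205,.01),"tape",ray(t,157,173,.03))
d=cam("wrist"); s=get_state(); pickle.dump(d,open("w4.pkl","wb"))
a=d["image"][160:310,220:420]; print(s["position"]); c=[.5325,.1478]
print("bore/cell top px expected",proj(d,[*c,.08]))
cv2.imwrite("pics/w4.png",cv2.resize(a,(800,600),interpolation=cv2.INTER_CUBIC)[:,:,::-1])
E
```

```text
time: 10.4
position: [0.5333, 0.1489, 0.1323]
tool_rot: [-0.0, 3.138, 0.003]
ft_force: [-0.1, -0.0, 0.3]
grip_width: 0.551
bottle [0.63670782 0.37114267 0.05      ] syr tip [0.60087313 0.4008571  0.01      ] [0.58389703 0.4893774  0.01      ] syr mid [0.59243026 0.44289887 0.01      ] tweez [0.48637265 0.38395126 0.01      ] tape [0.65614348 0.46487709 0.03      ]
[0.53241375 0.14866598 0.13100145]
bore/cell top px expected (np.float64(318.21909129561254), np.float64(258.7486606646687))
```

View pics/w4.png

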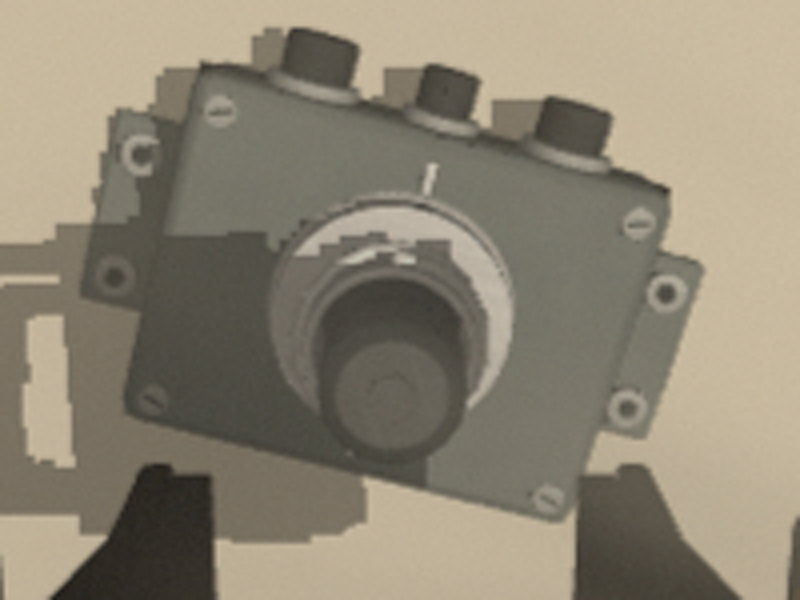

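The cell is fully down: its top is at (392,393) in the crop, px (318,258), which matches the predicted (318.2,258.7). Next is the cap.

```bash
python3 -m jog '[[4,30,5,-0.18],[8,60,5,-0.36],[12,90,5,-0.54],[16,120,5,-0.72],[20,150,5,-0.9],[24,180,5,-1.08],[28,205,5,-1.26],[28,220,5,-1.309]]' 0.43
python3 -m jog '[[0,0,0,0],[0,0,0,0],[0,0,0,0],[0,0,0,0],[0,0,0,0],[0,0,0,0],[0,0,0,0],[0,0,0,0]]'
python3 - <<'E'
from h import *
import pickle
d=cam("wrist"); s=get_state(); pickle.dump(d,open("w5.pkl","wb")); print(s["position"],s["tool_rot"],s["joint_positions"].round(2))
p=proj(d,[.561,.368,.046]); print(p)
x,y=int(p[0])-70,int(p[1])-60; print(x,y); save(d,"w5.png",(x,y,x+160,y+120),5)
E
```

```text
time: 11.45
position: [0.5591, 0.3698, 0.1335]
tool_rot: [-1.913, -2.491, 0.004]
ft_force: [-0.2, -0.5, 1.1]
grip_width: 0.717
time: 12.45
position: [0.56, 0.3685, 0.1356]
tool_rot: [1.912, 2.493, 0.0]
ft_force: [-0.1, -0.5, 0.0]
grip_width: 0.718
[0.56002675 0.36853047 0.13559631] [1.91204917e+00 2.49258731e+00 6.75557129e-05] [-0.98  0.44  0.47  1.52 -0.21  1.23 -0.21]
(np.float64(318.5922282739443), np.float64(244.62944798449044))
248 184
```

View pics/w5.png

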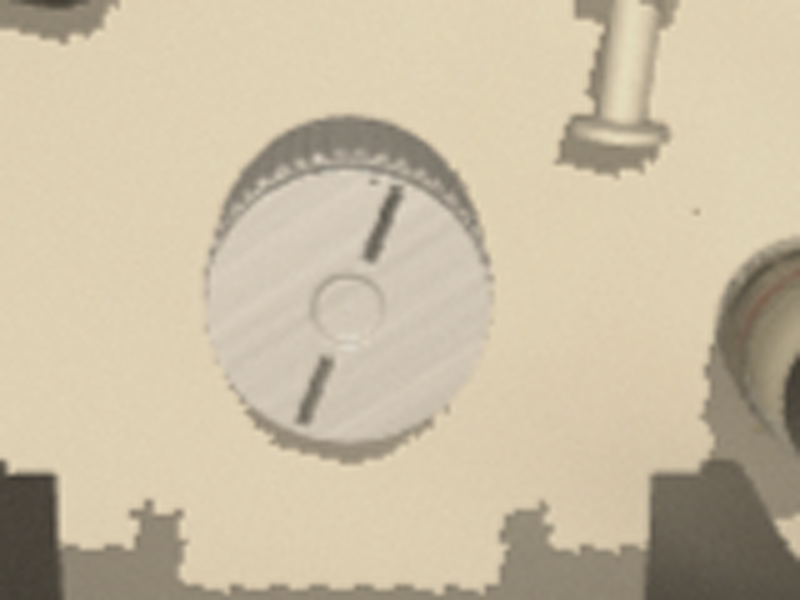

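The cap's top centre is at (348,306) in the crop, and its rib runs from (398,187) to (303,423). The fingers clear the syringe.

```bash
python3 - <<'E'
from h import *
import pickle
d=pickle.load(open("w5.pkl","rb"))
f=lambda x,y,z:ray(d,248+x/5,184+y/5,z)
print(f(348,306,.046), np.linalg.norm(f(205,300,.046)-f(492,300,.046)),(f(205,300,.046)+f(492,300,.046))/2,(f(347,168,.046)+f(347,443,.046))/2)
v=f(398,187,.046)-f(303,423,.046); print(np.degrees(np.arctan2(v[1],v[0])))
M=R.from_rotvec(get_state()["tool_rot"]).as_matrix(); print(np.degrees(np.arctan2(M[1,1],M[0,1])))
E
```

```text
[0.56036622 0.36734421 0.046     ] 0.04518500112567541 [0.5601893  0.36831938 0.046     ] [0.56033396 0.36685381 0.046     ]
83.91523406612706
15.016794825763425
```

```bash
python3 -m jog '[[0,-1,-25,0],[0,-1,-50,0],[0,-1,-75,0],[0,-1,-95,0],[0,-1,-108,0],[0,-1,-116,0],[0,-1,-116,0],[0,-1,-116,0]]'
python3 -m jog '[[0,0,0,0],[0,0,0,0],[0,0,0,0],[0,0,0,0],[0,0,0,0],[0,0,0,0],[0,0,10,0],[0,0,40,0]]' -1 15
```

```text
time: 13.5
position: [0.5606, 0.3678, 0.0204]
tool_rot: [1.912, 2.492, 0.002]
ft_force: [-1.1, -0.1, 0.2]
grip_width: 0.712
time: 14.5
position: [0.5585, 0.3665, 0.0581]
tool_rot: [-1.912, -2.492, 0.007]
ft_force: [0.5, 0.3, 0.9]
grip_width: 0.539
```

```bash
python3 -m jog '[[0,0,40,0.17],[0,0,75,0.35],[-3,-30,75,0.53],[-7,-60,75,0.71],[-11,-90,75,0.89],[-15,-120,75,1.07],[-20,-150,75,1.25],[-24,-180,75,1.43]]'
python3 -m jog '[[-3,-25,0,0.17],[-4.5,-40,0,0.34],[-4.5,-40,0,0.51],[-4.5,-40,-5,0.51],[-4.5,-40,-5,0.51],[-4.5,-40,-5,0.51],[-4.5,-40,-5,0.51],[-4.5,-40,-5,0.51]]'
python3 - <<'E'
from h import *
import pickle
d=cam("wrist"); s=get_state(); pickle.dump(d,open("w6.pkl","wb")); print(s["position"],s["joint_positions"].round(2))
M=R.from_rotvec(s["tool_rot"]).as_matrix(); print(np.degrees(np.arctan2(M[1,1],M[0,1])))
print(proj(d,[.532,.1477,.080]),proj(d,s["position"]+[0,0,.026]))
save(d,"w6.png",(200,160,440,340),3.3)
E
```

```text
time: 15.5
position: [0.5358, 0.1863, 0.1348]
tool_rot: [-0.199, 3.135, 0.0]
ft_force: [0.4, 0.1, -0.1]
grip_width: 0.543
time: 16.5
position: [0.5315, 0.1476, 0.1296]
tool_rot: [-0.975, 2.986, 0.0]
ft_force: [-0.8, -0.8, 0.0]
grip_width: 0.536
[0.53154778 0.14759204 0.12961844] [-0.59  0.18  0.3   1.83 -0.06  1.14  1.93]
126.15708328601009
(np.float64(320.04303277020716), np.float64(263.2078950433777)) (np.float64(321.31539264839114), np.float64(319.4805426455687))
```

View pics/w6.png

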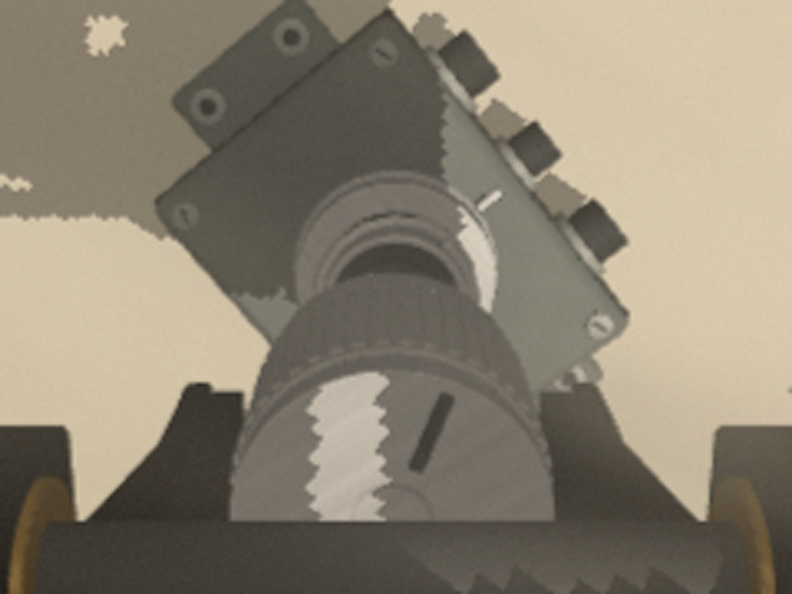

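The cap is held upright and centred, with its rib turned 111° to 195° as planned. That was the last picture the viewer allows, so I continue on numbers alone.

```bash
python3 -m jog '[[0,0,-15,0],[0,0,-30,0],[0,0,-40,0],[0,0,-47,0],[0,0,-53,0],[0,0,-58,0],[0,0,-61,0],[0,0,-61,0]]'
python3 -m jog '[[0,0,-0.5,0],[0,0,-1,0],[0,0,-1.5,0],[0,0,-2,0],[0,0,-2.5,0],[0,0,-3,0],[0,0,-3,0],[0,0,-3,0]]' - 12
```

```text
time: 17.55
position: [0.5315, 0.1476, 0.0685]
tool_rot: [0.975, -2.986, -0.0]
ft_force: [0.2, 0.9, -0.5]
grip_width: 0.539
time: 18.55
position: [0.5317, 0.1476, 0.066]
tool_rot: [-0.975, 2.986, 0.0]
ft_force: [-1.7, 1.1, 5.0]
grip_width: 0.54
```

```bash
python3 -m jog '[[0,0,-0.1,-0.18],[0,0,-0.5,-0.36],[0,0,-0.9,-0.54],[0,0,-1.3,-0.72],[0,0,-1.7,-0.9],[0,0,-2.1,-1.08],[0,0,-2.5,-1.26],[0,0,-2.9,-1.44]]'
python3 -m jog '[[0,0,-0.4,-0.15],[0,0,-0.7,-0.3],[0,0,-1.1,-0.45],[0,0,-1.4,-0.6],[0,0,-1.8,-0.75],[0,0,-2.1,-0.9],[0,0,-2.1,-0.9],[0,0,-2.1,-0.9]]'
python3 - <<'E'
from h import *
s=get_state();M=R.from_rotvec(s["tool_rot"]).as_matrix(); print(s["position"],np.degrees(np.arctan2(M[1,1],M[0,1])),s["ft_force"],s["torque"],s["joint_positions"].round(2))
E
```

```text
time: 19.55
position: [0.5318, 0.1471, 0.0626]
tool_rot: [1.245, 2.884, -0.0]
ft_force: [-0.5, -0.3, 1.8]
grip_width: 0.54
time: 20.55
position: [0.5317, 0.1472, 0.0605]
tool_rot: [2.366, 2.066, -0.0]
ft_force: [-1.0, -0.1, 1.2]
grip_width: 0.538
[0.53167048 0.14724717 0.06050813] -7.763200550357072 [-0.99840066 -0.09793384  1.24060945] [-0.20076726  0.13368201  0.06609972] [-0.86  0.29  0.62  1.9  -0.19  1.01 -0.29]
```

```bash
python3 -m jog '[[0,0,-0.4,-0.15],[0,0,-0.8,-0.3],[0,0,-1.2,-0.45],[0,0,-1.5,-0.6],[0,0,-1.8,-0.75],[0,0,-2,-0.9],[0,0,-2.1,-1.05],[0,0,-2.2,-1.15]]'
cat > chk.py <<'E'
from h import *
import pickle
w=pickle.load(open("w6.pkl","rb"));d=cam("wrist")
s=get_state();M=R.from_rotvec(s["tool_rot"]).as_matrix(); print(s["time"],s["position"],np.degrees(np.arctan2(M[1,1],M[0,1])),s["ft_force"].round(1),s["torque"].round(2),s["joint_positions"][6].round(2))
for n,q in (("w6",w),("now",d)):
    g=cv2.cvtColor(q["image"],cv2.COLOR_RGB2GRAY)[270:318,272:367]
    h=cv2.morphologyEx(g,cv2.MORPH_BLACKHAT,np.ones((9,9),np.uint8))
    m=(h>0.5*h.max()).astype(np.uint8); k,l,st,c=cv2.connectedComponentsWithStats(m)
    for i in range(1,k):
        if st[i,4]>25:
            p=np.column_stack(np.nonzero(l==i)[::-1]).astype(np.float32); v=cv2.fitLine(p,2,0,.01,.01).ravel()
            print(n,c[i]+[272,270],st[i,2:5],"angle",np.degrees(np.arctan2(v[1],v[0])).round(1),h.max())
E
python3 chk.py
```

```text
time: 21.55
position: [0.5311, 0.1473, 0.0589]
tool_rot: [-3.11, -0.441, 0.002]
ft_force: [-4.5, -1.0, 9.1]
grip_width: 0.543
21.6 [0.53111197 0.14726117 0.05890724] -74.05548603014431 [-3.9 -2.4  9. ] [-0.36  0.93 -0.08] -1.37
w6 [309.875  270.8125] [13  3 32] angle -1.6 133
now [317.71111111 270.71111111] [20  3 45] angle -0.2 70
now [330.03305785 291.09917355] [ 14  24 121] angle -66.0 70
```

The rib is where it was in the grip (330,291, -66°), so nothing has slipped. The cap is about 10° short of home, so I finish slowly.

```bash
python3 -m jog '[[0,0,-0.1,-0.04],[0,0,-0.2,-0.08],[0,0,-0.2,-0.12],[0,0,-0.2,-0.16],[0,0,-0.2,-0.2],[0,0,-0.2,-0.24],[0,0,-0.2,-0.24],[0,0,-0.2,-0.24]]'
python3 chk.py
```

```text
time: 22.6
position: [0.5312, 0.1477, 0.0589]
tool_rot: [-3.14, -0.071, 0.002]
ft_force: [-3.7, 0.4, 9.9]
grip_width: 0.537
22.65 [0.53120373 0.14773598 0.05889786] -87.4267383400453 [-3.6 -1.   9.2] [-0.17  1.01 -0.02] -1.59
w6 [309.875  270.8125] [13  3 32] angle -1.6 133
now [319.22727273 270.63636364] [20  3 44] angle 1.6 70
now [330.20168067 291.00840336] [ 14  24 119] angle -65.9 70
```

```bash
python3 -m jog '[[0,0,-0.2,-0.03],[0,0,-0.3,-0.06],[0,0,-0.3,-0.09],[0,0,-0.3,-0.12],[0,0,-0.3,-0.14],[0,0,-0.3,-0.14],[0,0,-0.3,-0.14],[0,0,-0.3,-0.14]]'
python3 chk.py
```

```text
time: 23.65
position: [0.5315, 0.1478, 0.0587]
tool_rot: [-3.138, 0.148, 0.001]
ft_force: [-3.9, 0.0, 10.3]
grip_width: 0.538
23.7 [0.53146852 0.14778835 0.05870074] -95.40250267443854 [-3.9 -0.5  8.8] [-0.24  1.    0.13] -1.72
w6 [309.875  270.8125] [13  3 32] angle -1.6 133
now [329.33057851 291.85950413] [ 12  25 121] angle -68.8 70
```

```bash
cat >> chk.py <<'E'
            if 321<c[i][0]+272<340 and st[i,3]>15 or st[i,3]>15:
                a=c[i]+[272,270]; z=s["position"][2]+.026 if n=="now" else .1556
                P,Q=[ray(q,a[0]+k*8*v[0],a[1]+k*8*v[1],z) for k in (-1,1)]
                print("rib world deg",(np.degrees(np.arctan2(*(Q-P)[[1,0]]))%180).round(1),"rel logger(-15.2)",((np.degrees(np.arctan2(*(Q-P)[[1,0]]))+15.2+90)%180-90).round(1))
E
python3 chk.py
python3 -m jog '[[0,0,0,-0.03],[0,0,0,-0.06],[0,0,0,-0.09],[0,0,0,-0.11],[0,0,0,-0.11],[0,0,0,-0.11],[0,0,0,-0.11],[0,0,0,-0.11]]'
python3 chk.py
```

```text
23.75 [0.53146415 0.14780684 0.05869682] -95.40158983222206 [-4.  -0.9  9.8] [-0.2   0.94  0.06] -1.72
w6 [309.875  270.8125] [13  3 32] angle -1.6 133
now [329.36666667 291.81666667] [ 12  25 120] angle -68.9 70
rib world deg 155.6 rel logger(-15.2) -9.2
time: 24.75
position: [0.5319, 0.1476, 0.0586]
tool_rot: [-3.125, 0.32, -0.0]
ft_force: [-1.3, -0.8, 7.9]
grip_width: 0.539
24.8 [0.53190154 0.14762999 0.0585933 ] -101.69830755706256 [-1.5 -0.7  6.9] [-0.26  0.65  0.24] -1.82
w6 [309.875  270.8125] [13  3 32] angle -1.6 133
now [272.37931034 286.79310345] [ 2 18 29] angle -88.9 70
rib world deg 165.0 rel logger(-15.2) 0.2
now [328.10084034 293.35294118] [ 12  24 119] angle -70.6 70
rib world deg 150.8 rel logger(-15.2) -14.0
```

The cap is bottomed. The axial position has stopped changing, torque has risen to 0.24 N m, and the rib is starting to creep in the grip. It is about 13° past alignment, inside the 20° limit. Now I back it off a quarter turn.

```bash
python3 -m jog '[[0,0,0.4,0.1],[0,0,0.7,0.25],[0,0,1.0,0.4],[0,0,1.4,0.55],[0,0,1.7,0.7],[0,0,2.1,0.85],[0,0,2.4,1.0],[0,0,2.8,1.15]]' - 15
python3 -m jog '[[0,0,0.2,0.1],[0,0,0.4,0.2],[0,0,0.6,0.3],[0,0,0.8,0.4],[0,0,1.0,0.5],[0,0,1.1,0.58],[0,0,1.1,0.58],[0,0,1.1,0.58]]'
python3 chk.py
```

```text
time: 25.8
position: [0.5313, 0.1477, 0.0603]
tool_rot: [-2.794, -1.437, 0.0]
ft_force: [-0.2, 0.5, -0.6]
grip_width: 0.541
time: 26.8
position: [0.5314, 0.1476, 0.0616]
tool_rot: [-2.275, -2.167, 0.0]
ft_force: [0.2, 0.5, 0.3]
grip_width: 0.538
26.85 [0.53142005 0.14753739 0.06161259] -2.7789624607754146 [ 0.3  0.2 -0.6] [0.04 0.03 0.07] -0.21
w6 [309.875  270.8125] [13  3 32] angle -1.6 133
now [293.81609195 279.72413793] [32 22 87] angle -30.1 95
rib world deg 28.9 rel logger(-15.2) 44.1
now [272.57142857 290.34693878] [ 3 25 49] angle -89.8 95
rib world deg 84.8 rel logger(-15.2) -80.0
now [353.44444444 287.26666667] [18 20 45] angle 45.6 95
rib world deg 130.2 rel logger(-15.2) -34.6
now [327.98305085 293.1779661 ] [ 12  24 118] angle -70.7 95
rib world deg 69.8 rel logger(-15.2) 85.0
```

The rib is unmoved in the grip, so the cap is now at +85° with its edge about 3 mm up. I'll do one short settle and a bystander check against the first pictures, then hand in.

```bash
python3 -m jog '[[0,0,0,0],[0,0,0,0],[0,0,0,0],[0,0,0,0],[0,0,0,0],[0,0,0,0],[0,0,0,0],[0,0,0,0]]'
python3 - <<'E'
from h import *
import pickle
for n,pts in (("top",dict(D=(366,261),AA=(441,256),small=(220,270),spool=(249,292),loupe=(314,287),meter=(396,288),clip=(447,286),tin=(448,229),tweez=(212,240))),("scene",dict(D=(387,225),AA=(448,193),small=(232,312),spool=(288,313),loupe=(357,274),meter=(435,237),clip=(478,212),tin=(432,181),tweez=(200,297)))):
    o=pickle.load(open(n+"0.pkl","rb"))["image"]; w=cam(n)["image"]
    for k,(u,v) in pts.items():
        t=o[v-12:v+13,u-12:u+13]; r=cv2.matchTemplate(w[v-30:v+31,u-30:u+31],t,cv2.TM_CCOEFF_NORMED); _,m,_,l=cv2.minMaxLoc(r); print(n,k,round(m,2),np.array(l)-18)
E
```

```text
time: 27.85
position: [0.5315, 0.1475, 0.0618]
tool_rot: [2.274, 2.167, 0.0]
ft_force: [-0.0, -0.1, -0.2]
grip_width: 0.539
top D 0.75 [0 0]
top AA 1.0 [0 0]
top small 1.0 [0 0]
top spool 0.54 [0 0]
top loupe 0.5 [0 0]
top meter 0.97 [ 1 -1]
top clip 1.0 [0 0]
top tin 1.0 [0 0]
top tweez 1.0 [0 0]
scene D 0.87 [0 0]
scene AA 1.0 [0 0]
scene small 1.0 [0 0]
scene spool 1.0 [0 0]
scene loupe 1.0 [0 0]
scene meter 0.93 [0 0]
scene clip 1.0 [0 0]
scene tin 1.0 [0 0]
scene tweez 1.0 [0 0]
```

```bash
python3 -c "
from bench import *
print(close_job())"
```

```text
the job is handed in; nothing more can be done
None
```

The job is handed in at about 28 s. The 26 mm cell is in the tube, and the 47 mm cap went on clockwise to the shoulder. It is now backed off a quarter turn and still held at 15 N. `close_job()` gave no verdict.

- **Cell:** seen from above after release, its top was within 1 px of where a fully seated cell should be.
- **Screwing home:** the cap went down about 7.4 mm. It stopped with torque rising to 0.24 N m, beginning to creep in the 12 N grip, and with at most about 10 N pushing up on the tool. It ended about 13° past the logger's x axis. That is inside the 20° limit but past the roughly 10° described. It may have touched the shoulder a few degrees earlier, since it was already within 0.3 mm of its final height when lined up.
- **Back-off:** the cap's rib is about 85° from the logger's x axis, with no slip during the back-off. The edge is about 3 mm above the shoulder, worked out from the tool height rather than seen directly. The tool was at rest with almost no force on it.
- **Bystanders:** comparing first and last pictures, none had moved by more than about 1 px (2–3 mm). In the top view the match was weaker for the thick cell (0.75), the spool (0.54) and the loupe (0.50), probably because of the arm or its shadow. The scene view matched all three in place (0.87, 1.0 and 1.0).

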